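# Close the row of flip lids with one stroke

### The arm

A 6-joint arm with a two-finger parallel gripper is mounted at the origin on a cart in front of the work surface, level with it; the furniture and walls round the work are solid. World frame = base frame: x ahead of the robot, y to its left, z up, the work surface at z = 0. Lengths are in m, angles in rad, forces in N, time in s.
With the tool pointing down it reaches from about 0.25 to 0.725 m from the base axis. Payload 4 kg.
Tool frame: the origin (TCP) lies midway between the tips of the shut fingers; the grasp point (between the pads) lies 19 mm behind it; z points along the fingers, y is the line along which they close (so a half turn about z gives the same grasp; the last joint's range is limited). The gripper opens to 85 mm and grips with 20 to 120 N. Pads are 22 mm wide; open, the fingers measure 114 mm over their backs; the gripper's body (76 mm by 85 mm) begins 54 mm behind the grasp point. The pads swing forward as they close: fully open they stand 13 mm farther back than shut.
Start: joints at [1.186, 0.241, 0.005, 1.335, 0, 1.571], TCP at [0.188, 0.463, 0.231] pointing down, gripper open.
Joint ranges: [-2.72, 2.72], [-1.05, 1.87], [-1.09, 1.28], [-1.99, 2.15], [-1.42, 1.44], [-3.14, 3.14]. Speed limits (rad/s): [2.79, 2.79, 3.14, 3.14, 3.14, 3.14].

### API

Orientations are given as a unit quaternion [x, y, z, w].
In Python, from workcell import bot gives the robot as it stands. The module is installed in compiled form; this text tells all that it offers.
- The arm moves only by the tool jog_arm, never from a script. Its argument "deltas" is a list of rows, each an object with "fingers": the opening, from 0 (shut) to 1 (fully open); "delta_pos": the shift along the tool's x, y, z normalised to -1 to 1, where 1 is 300 mm, a list of three; "yaw": the turn about the tool's z normalised to -1 to 1, where 1 is pi/4 rad. A call has 1 to 12 rows; each row is the pose to reach, as a shift and turn from the pose commanded when the call began, along the tool's axes at that moment; what a row does not reach only later rows make up. A row lasts 1/10 s, in which the tool goes at most 50 mm and 8.59 degrees, less where a joint would pass 70% of its speed; a pose out of reach is approached as far as the arm can. A call with a number of a shift or a turn outside -1 to 1 is refused whole. A call with a gripper value outside its range is refused whole. The fingers move at their own pace and stop on an object; the grip force is fixed at half the most. Time passes only in rows, so rows that repeat a pose let the fingers close. It gives the time, the measured TCP pose, the force, the opening and the grip force at its end, in the units of the state.
- bot.get_obs(): the state, without advancing time (a new reading comes with each control period).
- bot.camera(name): name is "side" or "top" or "wrist"; returns a dict with "image" (400x640x3 uint8, red, green, blue), "range_z" (400x640 float32, m along the optical axis (not along the pixel's ray), 0 where there is no reading), "fx", "fy", "cx", "cy" (pixels), "rvec" (rotation vector, rad) and "tvec" (3), from world to camera coordinates, as OpenCV has them. Camera axes: x right, y down, z forward; pixel columns grow to the right and rows downward; lengths in m; the calibration is good to about 2 mm. A picture is of the moment at which its call begins.
- bot.job_done(): hands the job in; it is judged then, once.
The state is a dict: "clock": time; "joint_pos": joint angles; "joint_vel": joint speeds; "tau": joint torques, N m; "eef_pos": TCP position; "tool_rot": TCP orientation; "ft_force": force on the tool from outside, world axes, zero at the start; "ft_torque": the same for the moment, N m; "grip_width": finger opening in m; "grasp_force": force on a finger pad.
Only numpy, scipy, OpenCV 4.12 (cv2) and the standard library are available. Lean on these libraries where they do the work, as an engineer would, in place of code of your own. Each camera call takes 0.05 s, during which the arm holds its last target. There are 200 camera calls.

### The job

The flip lids of the long cap box, the one with four lids, stand open: shut them one after another by running the fingertips lightly along the row in one continuous stroke, starting at the end where each lid is met at its hinge side and staying low over the box until the last lid lies flat, then take the hand away. Do not grip or lift anything or shove the box out of place, leave the lids of the short two-lid box open, and do not disturb the other things.

Things in the scene. Friction and masses are not known exactly. Their poses are not given: they have to be found in the camera images.
- long_box: Loose white box, 182 x 46 mm, 34 mm high (37 with lids shut), 0.8 kg, with 4 grey flip lids in a row (42 x 44 x 3 mm). Origin: centre of the underside; x runs along the row from lid 1 to lid 4, the direction of the closing stroke. Each lid is hinged at its -x edge, 35.5 mm up; shut lids are centred at x = -66, -22, 22, 66 mm. A thumb tab at its free edge reaches to y = -29 mm. Nothing else rises above 37 mm.
- short_box: Bystander: the same kind of loose white box but only 94 mm long, with two grey flip lids that shall stay open; 46 mm wide, 34 mm high, origin at the centre of the underside, x along its row.
- tape_roll: Bystander: loose roll of brown tape, 94 mm across, 48 mm high, lying flat; origin at the centre of its underside.
- cup: Bystander: loose empty plastic cup, 73 mm across the rim, 88 mm high; origin at the centre of its underside.
- bottle: Bystander: loose small brown bottle with a white screw cap, 28 mm across, 65 mm high; origin at the centre of its underside.
- lid_1 (a joint): Lid 1 of the long box (hinge at x = -87 mm), rad: 0 = shut, flat; grows as the free (+x) edge rises; starts at 0.5 to 1.1, goes to 1.6. A light friction hinge (0.005 N m): it stays where it is left; pressed from above, or pushed toward +x on its outer face, it closes; pushed from underneath it opens.
- lid_2 (a joint): Lid 2 of the long box (hinge at x = -43 mm), rad: 0 = shut, flat; grows as the free (+x) edge rises; starts at 0.5 to 1.1, goes to 1.6. A light friction hinge (0.005 N m): it stays where it is left; pressed from above, or pushed toward +x on its outer face, it closes; pushed from underneath it opens.
- lid_3 (a joint): Lid 3 of the long box (hinge at x = 1 mm), rad: 0 = shut, flat; grows as the free (+x) edge rises; starts at 0.5 to 1.1, goes to 1.6. A light friction hinge (0.005 N m): it stays where it is left; pressed from above, or pushed toward +x on its outer face, it closes; pushed from underneath it opens.
- lid_4 (a joint): Lid 4 of the long box (hinge at x = 45 mm), rad: 0 = shut, flat; grows as the free (+x) edge rises; starts at 0.5 to 1.1, goes to 1.6. A light friction hinge (0.005 N m): it stays where it is left; pressed from above, or pushed toward +x on its outer face, it closes; pushed from underneath it opens.
- other_lid_1 (a joint): Lid 1 of the short box, rad: 0 = shut; starts at 0.5 to 1.1; to be left open.
- other_lid_2 (a joint): Lid 2 of the short box, rad: 0 = shut; starts at 0.5 to 1.1; to be left open.

How it is judged:
On the way, in this order (a step that is already met when the one before it is completed fails the run):
1. lid 1 shut by the fingertips, which are low over it (value of joint lid_1 below 0.15 rad and x of the grasp point in the frame of long_box between -0.116 and -0.016 m and y of the grasp point in the frame of long_box between -0.025 and 0.025 m and z of the grasp point in the frame of long_box below 0.1 m), for 0.06 s.
2. lid 2 shut by the fingertips, which are low over it (value of joint lid_2 below 0.15 rad and x of the grasp point in the frame of long_box between -0.072 and 0.028 m and y of the grasp point in the frame of long_box between -0.025 and 0.025 m and z of the grasp point in the frame of long_box below 0.1 m), for 0.06 s.
3. lid 3 shut by the fingertips, which are low over it (value of joint lid_3 below 0.15 rad and x of the grasp point in the frame of long_box between -0.028 and 0.072 m and y of the grasp point in the frame of long_box between -0.025 and 0.025 m and z of the grasp point in the frame of long_box below 0.1 m), for 0.06 s.
4. lid 4 shut by the fingertips, which are low over it (value of joint lid_4 below 0.15 rad and x of the grasp point in the frame of long_box between 0.016 and 0.116 m and y of the grasp point in the frame of long_box between -0.025 and 0.025 m and z of the grasp point in the frame of long_box below 0.1 m), for 0.06 s.
At the end, for the whole second after the job is handed in: All four lids of the long box are shut (each under 0.15 rad), the long box stands flat and at rest within 20 mm of where it stood, and both lids of the short box are still open (over 0.35 rad) (value of joint each of lid_1, lid_2, lid_3, lid_4 below 0.15 rad and value of joint each of other_lid_1, other_lid_2 above 0.35 rad and distance of long_box from where it was at the start of the episode below 0.02 m and angle between long_box's own z axis and vertical below 0.05 rad and linear speed of long_box below 0.02 m/s); the robot touches nothing.
It fails at once if the fingertips are lifted away from the row (more than about 4 cm above the shut lids) between shutting the first lid and the last (value of joint lid_1 below 0.15 rad and value of joint lid_4 above 0.3 rad and z of the grasp point in the frame of long_box above 0.1 m).
It fails at once if the long box is pressed hard (over 30 N) (contact force between the fingers and long_box above 30 N).
It fails at once if the long box is lifted, or shoved more than 20 mm (height (world z) of long_box above 0.012 m or distance of long_box from where it was at the start of the episode above 0.02 m).
It fails at once if a lid of the short box is closed (value of joint any of other_lid_1, other_lid_2 below 0.35 rad).
It fails at once if a bystander is moved more than 25 mm (distance of any of short_box, tape_roll, cup, bottle from where it was at the start of the episode above 0.025 m).
It also fails if it takes over 35 s, if anything falls off the work surface, if the arm or the gripper's body presses on something with over 40 N, if the wrist force passes 120 N, or if a joint passes its speed limit or range.

## Working session

There is one attempt and no reset: what is moved stays moved. The work goes in short steps, Python scripts to look and compute and a tool call to move; the robot and the scene stay as the last step left them, time stands still between calls to the robot, and variables do not carry over. Pictures are saved under pics/ and viewed, at most 10 in all, crops included, and the job is handed in when it is done.

Besides the shell and the picture viewer there is one more tool, called by a JSON object that holds its "fn" and its "kwargs". jog_arm: Moves the arm, as the interface text tells. Scaled input: -1 to 1 covers 300 mm each way for a shift and pi/4 rad each way for a turn. Its arguments: {"type":"object","properties":{"deltas":{"type":"array","items":{"type":"object","properties":{"fingers":{"type":"number"},"delta_pos":{"type":"array","items":{"type":"number"}},"yaw":{"type":"number"}}}}},"required":["deltas"]}

```bash
mkdir -p pics
cat > h.py <<'E'
import numpy as np, cv2
from workcell import bot
def cloud(c):
    z=c["range_z"]; v,u=np.mgrid[:400,:640]
    p=np.stack([(u-c["cx"])/c["fx"]*z,(v-c["cy"])/c["fy"]*z,z],-1)
    R=cv2.Rodrigues(np.array(c["rvec"],float))[0]
    return (p-np.array(c["tvec"]).ravel())@R
E
python3 - <<'E'
from h import *
o=bot.get_obs();print(o)
for n in("top","side"):
    c=bot.camera(n);cv2.imwrite(f"pics/{n}0.png",c["image"][:,:,::-1]);np.savez(f"{n}0.npz",image=c["image"],P=cloud(c),z=c["range_z"])
    print(n,c["fx"],c["tvec"],c["rvec"])
E
```

```text
{'clock': 0.0, 'joint_pos': array([ 1.18603179e+00,  2.41430615e-01,  3.73491106e-03,  1.33517085e+00,
       -1.76819328e-05,  1.57078251e+00]), 'joint_vel': array([ 0.00116843,  0.00147185, -0.00082625, -0.00060899, -0.00197458,
        0.00085461]), 'tau': array([-1.00186902e-03, -3.72318363e+01,  2.52405703e+01,  1.70407339e-02,
        1.43113207e-04, -1.17885882e-06]), 'eef_pos': array([0.18744437, 0.46287082, 0.2304082 ]), 'tool_rot': array([ 1.91190865e-01,  9.81552333e-01, -1.01770768e-03, -1.89240817e-04]), 'ft_force': array([ 0.02079324, -0.42501003,  0.21628159]), 'ft_torque': array([-0.02004719, -0.0077861 , -0.02295572]), 'grasp_force': 0.0, 'grip_width': 0.08548232908233834}
top 470.51694221302 [-0.02297333  0.58151101  1.0730403 ] [ 2.18818571 -2.17225159  0.05261529]
side 383.67186632018354 [-0.56290149  0.03561439  0.87921402] [2.0569075  0.00771256 0.02421797]
```

View pics/top0.png

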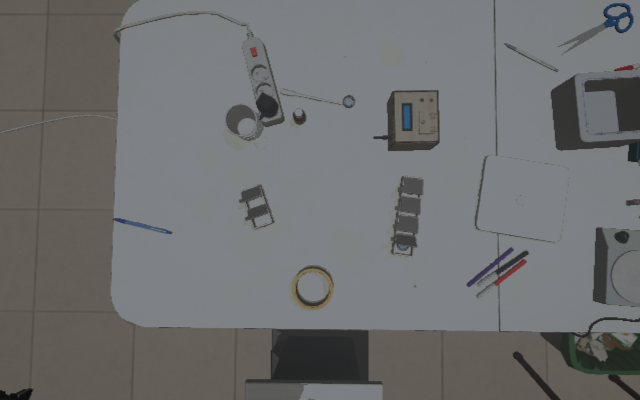

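View pics/side0.png

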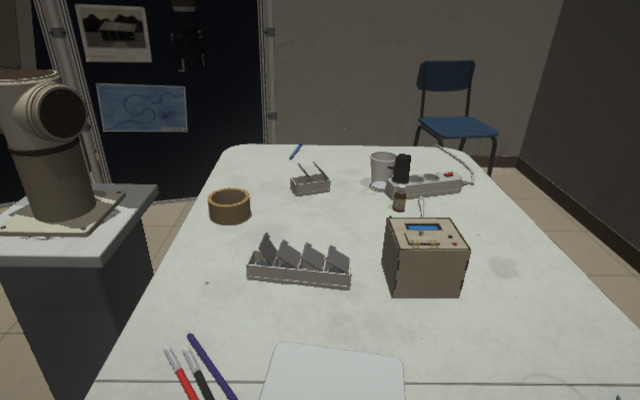

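The top view shows the long box at about (407,215), and the short box at (257,207). The tape roll is at (313,288), the cup at (243,122), the bottle at (299,116) and a wooden device at (413,120). The side view shows the lids with free edges rising toward the robot, so the hinges are on the far side. I'll check that with depth.

Run:
```python
from h import *
d=np.load("top0.npz");P=d["P"];z=d["z"];im=d["image"]
def at(u,v):return np.round(P[v,u],3)
for n,u,v in[("table",360,250),("device",425,100),("devlow",395,145),("short",257,207),("cart",315,392)]:print(n,at(u,v))
m=np.zeros(z.shape,bool);m[165:265,380:435]=1
X=P[m&(z>0)];
s=X[(X[:,2]>.012)&(X[:,2]<.15)];print("n",len(s),s.min(0),s.max(0))
r=cv2.minAreaRect(s[:,:2].astype(np.float32));print("rect all",r)
lo=s[s[:,2]<.042];print("rect low",cv2.minAreaRect(lo[:,:2].astype(np.float32)))
# profile along the row
for v in range(172,260,2):
    r_=P[v,390:430];k=(r_[:,2]>.015);
    if k.any():print(v,np.round([np.median(r_[k,0]),r_[k,1].min(),r_[k,1].max(),np.median(r_[k,2]),r_[k,2].max()],3))
S=np.load("side0.npz")["P"]
Q=S[225:292,240:356].reshape(-1,3);Q=Q[(Q[:,2]>.008)&(Q[:,2]<.12)&(Q[:,0]>.2)&(Q[:,0]<.7)]
# restrict to near box
Q=Q[np.abs(Q[:,1]-s[:,1].mean())<.06];print("side",len(Q),np.round(Q.min(0),3),np.round(Q.max(0),3))
w=Q[Q[:,2]<.03];print("front face line",np.polyfit(w[:,0],w[:,1],1),np.round(np.percentile(w[:,0],[1,99]),3))
cv2.imwrite("pics/c.png",np.hstack([cv2.resize(im[165:265,375:440,::-1],None,fx=5,fy=5,interpolation=2),cv2.resize(np.load("side0.npz")["image"][225:295,240:360,::-1],None,fx=3.7,fy=500/70,interpolation=2)]))
```

```text
table [ 0.456 -0.106 -0.002]
device [ 0.785 -0.239  0.104]
devlow [ 0.691 -0.177  0.077]
short [0.553 0.131 0.044]
cart [ 0.131 -0.003  0.002]
n 1482 [ 0.44509779 -0.24697898  0.01217981] [ 0.62964043 -0.17554534  0.07327743]
rect all ((0.5370683073997498, -0.21025460958480835), (0.05247994512319565, 0.18184228241443634), 82.3629379272461)
rect low ((0.5367662310600281, -0.2126948982477188), (0.04738607630133629, 0.18189221620559692), 82.50007629394531)
176 [ 0.627 -0.22  -0.202  0.034  0.035]
178 [ 0.622 -0.247 -0.202  0.036  0.04 ]
180 [ 0.618 -0.246 -0.202  0.038  0.044]
182 [ 0.613 -0.243 -0.201  0.042  0.046]
184 [ 0.608 -0.244 -0.199  0.044  0.048]
186 [ 0.603 -0.243 -0.199  0.045  0.053]
188 [ 0.598 -0.241 -0.194  0.05   0.054]
190 [ 0.594 -0.242 -0.194  0.053  0.057]
192 [ 0.589 -0.241 -0.197  0.056  0.06 ]
194 [ 0.585 -0.24  -0.037  0.054  1.108]
196 [ 0.582 -0.242 -0.196  0.031  0.038]
198 [ 0.577 -0.24  -0.195  0.037  0.042]
200 [ 0.572 -0.239 -0.037  0.04   1.108]
202 [ 0.567 -0.238 -0.194  0.045  0.048]
204 [ 0.562 -0.238 -0.037  0.045  1.108]
206 [ 0.558 -0.237 -0.187  
[... 491 characters left out ...]
 0.057  0.062]
232 [ 0.5   -0.228 -0.185  0.056  0.06 ]
234 [ 0.495 -0.228 -0.184  0.035  0.041]
236 [ 0.49  -0.228 -0.184  0.039  0.048]
238 [ 0.486 -0.226 -0.037  0.046  1.108]
240 [ 0.482 -0.227 -0.177  0.054  0.06 ]
242 [ 0.478 -0.226 -0.176  0.063  0.067]
244 [ 0.473 -0.224 -0.181  0.068  0.072]
246 [ 0.469 -0.226 -0.18   0.069  0.073]
248 [ 0.463 -0.226 -0.18   0.023  0.034]
250 [ 0.458 -0.224 -0.179  0.021  0.033]
252 [ 0.454 -0.223 -0.179  0.028  0.033]
254 [ 0.449 -0.223 -0.181  0.032  0.036]
256 [ 0.445 -0.223 -0.212  0.033  0.035]
258 [ 0.511 -0.037 -0.037  1.108  1.108]
side 3470 [ 0.443 -0.253  0.008] [ 0.628 -0.179  0.073]
front face line [-0.1849667  -0.12836485] [0.446 0.621]
```

View pics/c.png

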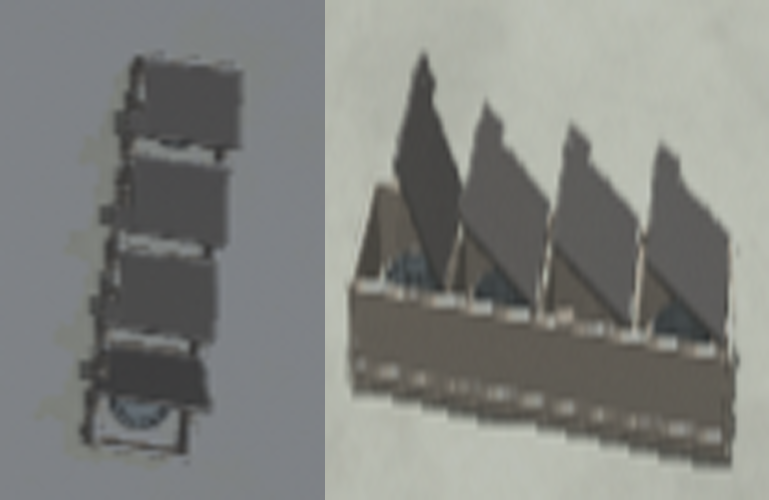

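The pictures agree with depth: every lid is hinged at its far (+X) edge, so the stroke runs toward the robot. The box centre is about (0.537,-0.2125), with its x axis at about 172.4°. I'll make the transit high with the fingers shut.

{"fn": "jog_arm", "kwargs": {"deltas": [{"delta_pos": [-0.12, -0.084, 0], "fingers": 0, "yaw": -0.1}, {"delta_pos": [-0.25, -0.175, 0], "fingers": 0, "yaw": -0.2}, {"delta_pos": [-0.38, -0.266, 0], "fingers": 0, "yaw": -0.32}, {"delta_pos": [-0.51, -0.357, 0], "fingers": 0, "yaw": -0.32}, {"delta_pos": [-0.64, -0.448, 0], "fingers": 0, "yaw": -0.32}, {"delta_pos": [-0.77, -0.54, 0], "fingers": 0, "yaw": -0.32}, {"delta_pos": [-0.9, -0.63, 0], "fingers": 0, "yaw": -0.32}, {"delta_pos": [-1, -0.7, 0], "fingers": 0, "yaw": -0.32}, {"delta_pos": [-1, -0.7, 0], "fingers": 0, "yaw": -0.32}, {"delta_pos": [-1, -0.7, 0], "fingers": 0, "yaw": -0.32}]}}

```text
clock: 1.1
eef_pos: [0.3869, 0.1555, 0.2309]
tool_rot: [0.068, 0.998, -0.0, -0.001]
ft_force: [-0.2, -0.9, -0.6]
grip_width: -0.0
grasp_force: 0.0
```

```bash
cat >> h.py <<'E'
from scipy.spatial.transform import Rotation as Ro
def togo(t,ang=172.4):
    o=bot.get_obs();R=Ro.from_quat(o["tool_rot"]).as_matrix()
    a=np.degrees(np.arctan2(R[1,0],R[0,0]))
    print("t",o["clock"],"p",np.round(o["eef_pos"],4),"ang",round(a,2),"q",np.round(o["joint_pos"],2),"F",np.round(o["ft_force"],1),"w",o["grip_width"])
    print("delta",np.round(R.T@(np.array(t)-o["eef_pos"])/.3,4),"yaw",round(-((ang-a+180)%360-180)/45,3))
E
python3 -c "
from h import *
togo([.631,-.225,.23])"
```

```text
t 1.1 p [0.3869 0.1555 0.2309] ang 172.21 q [ 0.38  0.08 -0.19  1.3   0.    0.52] F [-0.2 -0.9 -0.6] w -7.860381989305055e-06
delta [-0.9783 -1.1462  0.002 ] yaw -0.004
```

{"fn": "jog_arm", "kwargs": {"deltas": [{"delta_pos": [-0.1, -0.12, 0], "fingers": 0, "yaw": 0}, {"delta_pos": [-0.2, -0.24, 0], "fingers": 0, "yaw": 0}, {"delta_pos": [-0.3, -0.36, 0], "fingers": 0, "yaw": 0}, {"delta_pos": [-0.4, -0.48, 0], "fingers": 0, "yaw": 0}, {"delta_pos": [-0.5, -0.6, 0], "fingers": 0, "yaw": 0}, {"delta_pos": [-0.6, -0.72, 0], "fingers": 0, "yaw": 0}, {"delta_pos": [-0.7, -0.84, 0], "fingers": 0, "yaw": 0}, {"delta_pos": [-0.77, -0.93, 0], "fingers": 0, "yaw": 0}, {"delta_pos": [-0.8, -1, 0], "fingers": 0, "yaw": 0}, {"delta_pos": [-0.8, -1, 0], "fingers": 0, "yaw": 0}, {"delta_pos": [-0.8, -1, 0], "fingers": 0, "yaw": 0}]}}

```text
clock: 2.2
eef_pos: [0.5849, -0.1715, 0.2305]
tool_rot: [0.066, 0.998, 0.001, -0.001]
ft_force: [0.2, 1.3, 1.4]
grip_width: -0.0003
grasp_force: 0.0
```

Run:
```python
from h import *
c=bot.camera("wrist");cv2.imwrite("pics/w1.png",c["image"][:,:,::-1]);P=cloud(c);np.savez("w1.npz",P=P,image=c["image"])
X=P[(c["range_z"]>0)]
t=X[(X[:,2]<.012)&(X[:,2]>-.012)];print("table",len(t),np.median(t,0))
s=X[(X[:,0]>.42)&(X[:,0]<.66)&(X[:,1]>-.27)&(X[:,1]<-.15)&(X[:,2]>.02)&(X[:,2]<.1)]
print(len(s),s.min(0),s.max(0))
for lo,hi in((.02,.1),(.026,.04)):
    k=s[(s[:,2]>lo)&(s[:,2]<hi)];print(cv2.minAreaRect(k[:,:2].astype(np.float32)))
R=P[(np.abs(P[...,0]-.74)<.1)&(np.abs(P[...,1]+.22)<.05)&(P[...,2]>.05)&(P[...,2]<.15)]
if len(R):print("device",R.min(0),R.max(0))
d=np.load("top0.npz")["P"];R=d[(np.abs(d[...,0]-.74)<.08)&(np.abs(d[...,1]+.22)<.07)&(d[...,2]>.05)&(d[...,2]<.2)];print("device top",R.min(0),R.max(0))
togo([.631,-.225,.23])
```

```text
table 164704 [ 5.51796660e-01 -1.23235805e-01  1.75500574e-04]
5780 [ 0.44235003 -0.24840192  0.02001162] [ 0.62718138 -0.17664437  0.07347635]
((0.5354667901992798, -0.21084411442279816), (0.05211786925792694, 0.18091043829917908), 82.360107421875)
((0.5350772738456726, -0.21375393867492676), (0.04625793173909187, 0.18090912699699402), 82.35640716552734)
device [ 0.68994841 -0.26992387  0.05000623] [ 0.77991616 -0.18782813  0.10372308]
device top [ 0.69078697 -0.27144394  0.05009832] [ 0.80863187 -0.15016274  0.11527988]
t 2.25 p [ 0.5847 -0.1711  0.2309] ang 172.47 q [-0.29  0.46  0.33  1.43  0.   -0.15] F [-0.3 -0.1  0.1] w -0.00036552472030894226
delta [-0.1765 -0.1578  0.0025] yaw 0.002
```

View pics/w1.png

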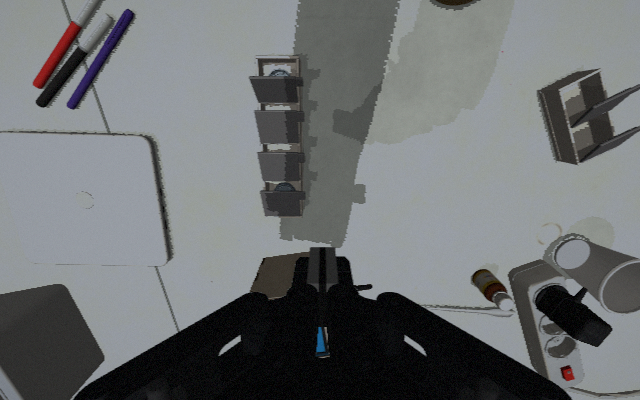

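The wrist view shows the row at column ~275, rows 55–215, hinge sides toward the hand, and it confirms the pose: centre (0.536,-0.213), 172.4°. Next I go above the far end and partway down.

{"fn": "jog_arm", "kwargs": {"deltas": [{"delta_pos": [-0.08, -0.08, 0.05], "fingers": 0, "yaw": 0}, {"delta_pos": [-0.163, -0.16, 0.12], "fingers": 0, "yaw": 0}, {"delta_pos": [-0.163, -0.16, 0.22], "fingers": 0, "yaw": 0}, {"delta_pos": [-0.163, -0.16, 0.32], "fingers": 0, "yaw": 0}, {"delta_pos": [-0.163, -0.16, 0.42], "fingers": 0, "yaw": 0}, {"delta_pos": [-0.163, -0.16, 0.5], "fingers": 0, "yaw": 0}, {"delta_pos": [-0.163, -0.16, 0.55], "fingers": 0, "yaw": 0}, {"delta_pos": [-0.163, -0.16, 0.57], "fingers": 0, "yaw": 0}, {"delta_pos": [-0.163, -0.16, 0.57], "fingers": 0, "yaw": 0}, {"delta_pos": [-0.163, -0.16, 0.57], "fingers": 0, "yaw": 0}]}}

```text
clock: 3.25
eef_pos: [0.6278, -0.2265, 0.0616]
tool_rot: [0.066, 0.998, -0.0, 0.001]
ft_force: [0.4, -0.4, 0.2]
grip_width: -0.0
grasp_force: 0.0
```

```bash
python3 -c "
from h import *
togo([.627,-.225,.040])
c=bot.camera('side');cv2.imwrite('pics/s2.png',cv2.resize(c['image'][170:310,200:480,::-1],None,fx=2.5,fy=2.5))"
```

```text
t 3.25 p [ 0.6278 -0.2265  0.0616] ang 172.42 q [-0.35  0.68  0.24  1.13  0.   -0.21] F [ 0.4 -0.4  0.2] w -1.085965261894953e-05
delta [0.0033 0.0045 0.0721] yaw 0.001
```

View pics/s2.png

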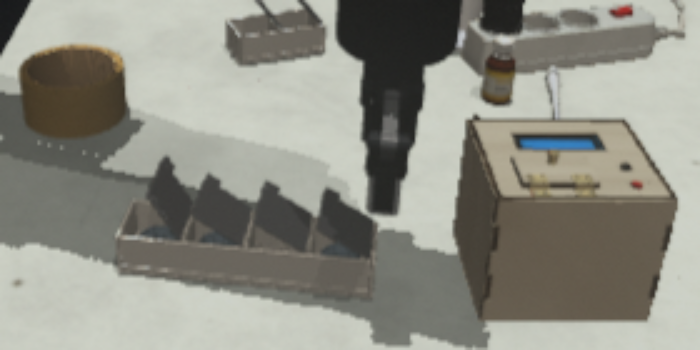

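The tip, at crop pixel (385,212), sits just above the hinge end of lid 1, clear of the wooden box. I go down and begin the stroke.

{"fn": "jog_arm", "kwargs": {"deltas": [{"delta_pos": [0, 0.004, 0.04], "fingers": 0, "yaw": 0}, {"delta_pos": [0, 0.004, 0.06], "fingers": 0, "yaw": 0}, {"delta_pos": [0.005, 0.004, 0.07], "fingers": 0, "yaw": 0}, {"delta_pos": [0.02, 0.004, 0.07], "fingers": 0, "yaw": 0}, {"delta_pos": [0.04, 0.004, 0.07], "fingers": 0, "yaw": 0}, {"delta_pos": [0.06, 0.004, 0.07], "fingers": 0, "yaw": 0}, {"delta_pos": [0.08, 0.004, 0.07], "fingers": 0, "yaw": 0}, {"delta_pos": [0.1, 0.004, 0.07], "fingers": 0, "yaw": 0}, {"delta_pos": [0.12, 0.004, 0.07], "fingers": 0, "yaw": 0}]}}

```text
clock: 4.2
eef_pos: [0.5909, -0.2212, 0.0396]
tool_rot: [0.067, 0.998, -0.0, 0.0]
ft_force: [0.0, -0.0, 0.2]
grip_width: 0.0001
grasp_force: 0.0
```

```bash
python3 -c "
from h import *
togo([.446,-.201,.040])
c=bot.camera('side');cv2.imwrite('pics/s3.png',cv2.resize(c['image'][200:310,220:400,::-1],None,fx=4,fy=4))"
```

```text
t 4.2 p [ 0.5909 -0.2212  0.0396] ang 172.35 q [-0.36  0.63  0.09  1.03 -0.   -0.22] F [ 0.  -0.   0.2] w 8.455894848716396e-05
delta [ 0.4877  0.0024 -0.0016] yaw -0.001
```

View pics/s3.png

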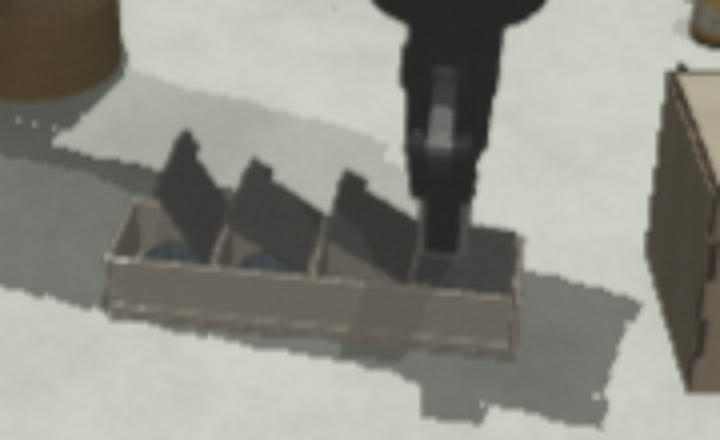

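Lid 1 lies flat under the tip (crop ~(445,250)), lids 2–4 are still up, and there is almost no force. I carry on with the stroke.

{"fn": "jog_arm", "kwargs": {"deltas": [{"delta_pos": [0.02, 0.001, 0], "fingers": 0, "yaw": 0}, {"delta_pos": [0.04, 0.001, 0], "fingers": 0, "yaw": 0}, {"delta_pos": [0.06, 0.001, 0], "fingers": 0, "yaw": 0}, {"delta_pos": [0.08, 0.001, 0], "fingers": 0, "yaw": 0}, {"delta_pos": [0.1, 0.002, 0], "fingers": 0, "yaw": 0}, {"delta_pos": [0.12, 0.002, 0], "fingers": 0, "yaw": 0}, {"delta_pos": [0.14, 0.002, 0], "fingers": 0, "yaw": 0}, {"delta_pos": [0.16, 0.002, 0], "fingers": 0, "yaw": 0}, {"delta_pos": [0.18, 0.002, 0], "fingers": 0, "yaw": 0}, {"delta_pos": [0.2, 0.002, 0], "fingers": 0, "yaw": 0}, {"delta_pos": [0.22, 0.002, 0], "fingers": 0, "yaw": 0}, {"delta_pos": [0.24, 0.002, 0], "fingers": 0, "yaw": 0}]}}

```text
clock: 5.45
eef_pos: [0.5196, -0.2109, 0.0393]
tool_rot: [0.067, 0.998, 0.0, -0.0]
ft_force: [-0.1, 0.7, 0.5]
grip_width: 0.0001
grasp_force: 0.1
```

{"fn": "jog_arm", "kwargs": {"deltas": [{"delta_pos": [0.02, 0, 0], "fingers": 0, "yaw": 0}, {"delta_pos": [0.04, 0, 0], "fingers": 0, "yaw": 0}, {"delta_pos": [0.06, 0, 0], "fingers": 0, "yaw": 0}, {"delta_pos": [0.08, 0, 0], "fingers": 0, "yaw": 0}, {"delta_pos": [0.1, 0, 0], "fingers": 0, "yaw": 0}, {"delta_pos": [0.12, 0, 0], "fingers": 0, "yaw": 0}, {"delta_pos": [0.14, 0, 0], "fingers": 0, "yaw": 0}, {"delta_pos": [0.16, 0, 0], "fingers": 0, "yaw": 0}, {"delta_pos": [0.18, 0, 0], "fingers": 0, "yaw": 0}, {"delta_pos": [0.2, 0, 0], "fingers": 0, "yaw": 0}, {"delta_pos": [0.22, 0, 0], "fingers": 0, "yaw": 0}, {"delta_pos": [0.24, 0, 0], "fingers": 0, "yaw": 0}]}}

```text
clock: 6.65
eef_pos: [0.4482, -0.2013, 0.0393]
tool_rot: [0.067, 0.998, -0.0, -0.0]
ft_force: [0.9, 0.3, -0.3]
grip_width: 0.0001
grasp_force: 0.0
```

```bash
python3 -c "
from h import *
togo([.446,-.201,.040])
c=bot.camera('side');cv2.imwrite('pics/s4.png',cv2.resize(c['image'][200:310,220:400,::-1],None,fx=4,fy=4))"
```

```text
t 6.65 p [ 0.4482 -0.2013  0.0393] ang 172.35 q [-0.42  0.4  -0.32  0.85 -0.   -0.29] F [ 0.9  0.3 -0.3] w 0.00011059159295543552
delta [ 0.0076  0.0001 -0.0023] yaw -0.001
```

View pics/s4.png

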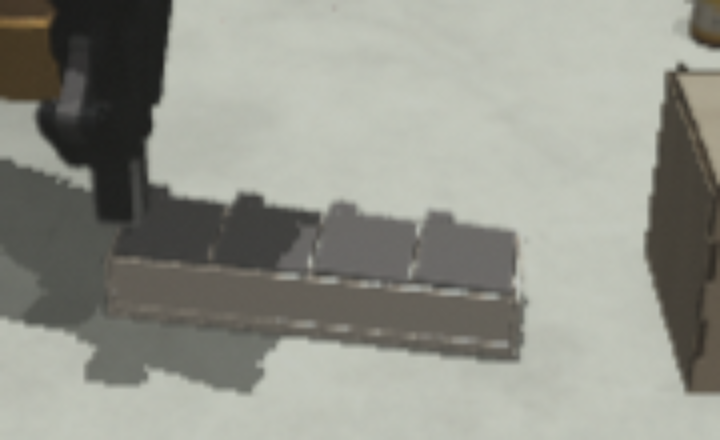

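All four lids look flat, with the tip at the end of lid 4. I rise straight up and check the lid heights before handing in.

{"fn": "jog_arm", "kwargs": {"deltas": [{"delta_pos": [0, 0, -0.03], "fingers": 0, "yaw": 0}, {"delta_pos": [0, 0, -0.1], "fingers": 0, "yaw": 0}, {"delta_pos": [0, 0, -0.22], "fingers": 0, "yaw": 0}, {"delta_pos": [0, 0, -0.34], "fingers": 0, "yaw": 0}, {"delta_pos": [0, 0, -0.46], "fingers": 0, "yaw": 0}, {"delta_pos": [0, 0, -0.55], "fingers": 0, "yaw": 0}, {"delta_pos": [0, 0, -0.6], "fingers": 0, "yaw": 0}, {"delta_pos": [0, 0, -0.6], "fingers": 0, "yaw": 0}, {"delta_pos": [0, 0, -0.6], "fingers": 0, "yaw": 0}, {"delta_pos": [0, 0, -0.6], "fingers": 0, "yaw": 0}]}}

```text
clock: 7.7
eef_pos: [0.4481, -0.2011, 0.2181]
tool_rot: [0.067, 0.998, 0.0, -0.001]
ft_force: [0.4, 0.1, 0.2]
grip_width: -0.0001
grasp_force: 0.0
```

Run:
```python
from h import *
P=cloud(bot.camera("side"));c=np.array([.536,-.213]);a=np.radians(172.4);ex=np.array([np.cos(a),np.sin(a)]);ey=np.array([-ex[1],ex[0]])
d=P[...,:2]-c;x=d@ex;y=d@ey;z=P[...,2]
for h in(-87,-43,1,45):
    k=(x>h/1e3+.005)&(x<h/1e3+.04)&(abs(y)<.02)&(z>.02)&(z<.1)
    print(h,k.sum(),np.polyfit(x[k],z[k],1)[0].round(3) if k.sum()>5 else None,z[k].max().round(4) if k.any() else None)
togo([.446,-.201,.040])
```

```text
-87 276 0.043 0.0414
-43 267 0.051 0.041
1 269 0.05 0.0416
45 261 0.052 0.0411
t 7.75 p [ 0.448  -0.2011  0.2179] ang 172.36 q [-0.42  0.23 -0.04  1.3  -0.   -0.29] F [ 0.6  0.  -0. ] w -8.555935830195462e-05
delta [ 0.0051 -0.0011  0.5931] yaw -0.001
```

All four lids are at about 0.05 rad, well under 0.15.

```bash
python3 -c "
from workcell import bot
print(bot.job_done())"
```

```text
the job is handed in; nothing more can be done
None
```

I shut all four lids of the long box in one low stroke; the depth check put each at about 0.05 rad. I then raised the hand clear and handed the job in. I never went near the short box or the other things, but took no final measurement of them or of the long box's position.

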